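# Dipstick check on the bench vacuum pump

### The arm

A 7-joint arm with a two-finger parallel gripper is mounted at the origin on the work surface. World frame = base frame: x ahead of the robot, y to its left, z up, the work surface at z = 0. Lengths are in m, angles in rad, forces in N, time in s.
With the tool pointing down it reaches from about 0.425 to 0.875 m from the base axis. Payload 8.4 kg.
Tool frame: the origin (TCP) lies midway between the tips of the shut fingers; the grasp point (between the pads) lies 19 mm behind it; z points along the fingers, x is the direction in which the jaws open and shut, and the axes are right-handed (so a half turn about z gives the same grasp; the last joint's range is limited). The gripper opens to 87 mm and grips with 3 to 60 N. Pads are 19 mm wide; open, the fingers measure 117 mm over their backs; the gripper's body (75 mm by 190 mm) begins 51 mm behind the grasp point.
Start: joints at [-1.247, 0.333, 0.04, 1.465, -0.013, 1.343, -0.059], TCP at [0.267, 0.593, 0.223] pointing down, gripper open.
Joint ranges: [-2.58, 2.58], [-0.38, 2.09], [-1.3, 1.39], [0.25, 2.4], [-1.5, 4.64], [0.08, 2.09], [-2.65, 2.65]. Speed limits (rad/s): [2.22, 2.22, 2.79, 2.79, 3.14, 3.14, 3.14].

### API

Orientations are given as a unit quaternion [w, x, y, z].
In Python, from plant import observe, optics, sign_off gives the robot as it stands.
- The arm moves only by the tool carry_out, never from a script. Its argument "steps" is a list of rows, each an object with "fingers": the finger opening in mm, from 0 to 87; "translation": the shift along the tool's x, y, z in mm, a list of three; "spin": the turn about the tool's z in rad. In form: [{"fingers": fingers, "translation": [x, y, z], "spin": spin}, ...]. A call has 1 to 10 rows; each row shifts and turns the commanded pose from where the row before left it, along the tool's axes as they then stand; what a row does not reach is not made up. A row lasts 1/8 s, in which the tool goes at most 62.5 mm and 10.7 degrees, less where a joint would pass 70% of its speed; a pose out of reach is approached as far as the arm can. A call with a gripper value outside its range is refused whole. The fingers move at their own pace and stop on an object; "squeeze" is the grip in N (left out, the last holds). Time passes only in rows, so rows that do not move let the fingers close. It gives the time, the measured TCP pose, the force and the opening at its end, in the units of the state.
- observe(): the state, without advancing time (a new reading comes with each control period).
- optics.get_image(name): name is "scene" or "top"; returns a dict with "pixels" (420x560x3 uint8, red, green, blue), "depth" (420x560 float32, m along the optical axis (not along the pixel's ray), 0 where there is no reading), "fx", "fy", "cx", "cy" (pixels), "rvec" (rotation vector, rad) and "tvec" (3), from world to camera coordinates, as OpenCV has them. Camera axes: x right, y down, z forward; pixel columns grow to the right and rows downward; lengths in m; the calibration is good to about 2 mm. A picture is of the moment at which its call begins.
- sign_off(): hands the job in, once; it reports no verdict.
The state is a dict: "t": time; "joint_pos": joint angles; "dq": joint speeds; "joint_efforts": joint torques, N m; "position": TCP position; "tool_rot": TCP orientation; "ft_force": force on the tool from outside, world axes, zero at the start; "moment": the same for the moment, N m; "finger_gap": opening from 0.0 (shut) to 1.0 (fully open).
Only numpy, scipy, OpenCV 4.12 (cv2) and the standard library are available. Lean on these libraries where they do the work, as an engineer would, in place of code of your own. Each camera call takes 0.05 s, during which the arm holds its last target. There are 200 camera calls.

### The job

Take the wiped dipstick (yellow handle) from the rack, slide it into the vacuum pump's guide tube until its collar sits on the tube's rim, and draw it right out again. Then present it for reading: hold it level, with its tip over the steel drip tray about a hand's width above it, and finish like that, still holding it steady. Do not let the dipstick drop, and leave the stirring rod, the wrench, the bottle, the jar and the tray where they are.

Things in the scene. Friction and masses are not known exactly. Their poses are not given: they have to be found in the camera images.
- dipstick: Steel rod 8 mm thick with a collar and a round yellow handle, about 90 g, upright in an end hole of the rack, hanging by its collar. Origin: centre of the collar's underside; z runs along the rod from tip to handle. Rod 110 mm below the origin (tapered tip, two black rings); collar 24 mm wide, z 0 to 8; handle 18 mm wide, z 12 to 66. Centre of mass near z = -20. Round: yaw is of no account.
- dipstick_tip (a point): The end of the dipstick's tip, on its axis, 110 mm below the collar's underside.
- rack: White two-tier plastic rack, fixed, 52 x 136 mm (x, y), 125 mm high, with three 12.5 mm holes in a row along its y at -38, 0 and 38 mm. Origin: centre of its underside. The dipstick stands in one end hole, the stirring rod in the other; the middle one is empty.
- pump: Vacuum pump, fixed, 370 x 150 mm: grey oil case (top 113 mm) on the robot's side with an upright steel guide tube, a capped inlet port (top 151 mm, 47 mm in +x and 64 mm in -y of the tube) and a black silencer (top 137 mm); blue motor behind (top 193 mm, over 130 mm in +x of the tube). Origin: centre of its footprint on the bench; x from oil case to motor, z up.
- tube_rim (a point): Centre of the guide tube's flat rim, 150 mm above the bench, at x = -115, y = 30 mm in the pump's frame; same axes. The tube is upright, 25 mm outside and 13 mm inside diameter, clear for over 115 mm below the rim: the dipstick stops only when its collar meets the rim.
- tray: Loose shallow steel drip tray, 200 x 140 mm (x, y), 22 mm high, walls and floor 3 mm. Origin: centre of its underside.
- stirrer: Stirring rod with a blue handle, the same size as the dipstick but for its collar (21 mm) and the rings; it stands in the rack's other end hole and stays there. Origin: centre of its collar's underside, z up.
- wrench: Steel wrench 150 mm long lying on the bench between the robot and the pump. Bystander. Origin: its underside, x along its length.
- bottle: Amber capped bottle, 64 mm in diameter, 125 mm tall. Bystander. Origin: centre of its underside.
- jar: White jar with a blue cap, 68 mm in diameter, 75 mm tall. Bystander. Origin: centre of its underside.
Not all that is in view belongs to the job. There is more than one size of the tray; the one meant has the size given above.

How it is judged:
On the way, in this order (a step that is already met when the one before it is completed fails the run):
1. the dipstick is fully in the guide tube: collar on the rim (within 3 mm), on the tube's axis within 4 mm (z of dipstick in the frame of tube_rim between -0.003 and 0.003 m and horizontal distance between dipstick and tube_rim below 0.004 m and horizontal distance between dipstick_tip and tube_rim below 0.006 m), for 0.2 s.
2. the dipstick is drawn right out: its tip is more than 10 mm above the rim (z of dipstick_tip in the frame of tube_rim above 0.01 m), for 0.1 s.
At the end, for the whole second after the job is handed in: Dipstick held still in the fingers, level within 7 degrees, tip inside the tray's outline and 50 to 170 mm above its underside, touching neither tray, pump nor rack; stirring rod within 20 mm, tray, wrench, bottle and jar within 30 mm of their starts (angle between dipstick's own z axis and vertical between 1.45 and 1.69 rad and x of dipstick_tip in the frame of tray between -0.1 and 0.1 m and y of dipstick_tip in the frame of tray between -0.07 and 0.07 m and z of dipstick_tip in the frame of tray between 0.05 and 0.17 m and contact force between the fingers and dipstick above 1 N and linear speed of dipstick below 0.02 m/s and angular speed of dipstick below 0.15 rad/s and contact force between dipstick and tray below 0.1 N and contact force between dipstick and pump below 0.1 N and contact force between dipstick and rack below 0.1 N and distance of each of tray, wrench, bottle, jar from where it was at the start of the episode below 0.03 m and distance of stirrer from where it was at the start of the episode below 0.02 m); the arm keeps its last pose, push and grip.
It fails at once if the dipstick is dropped (falls free of the fingers faster than 0.5 m/s) (linear speed of dipstick above 0.5 m/s and contact force between the fingers and dipstick below 0.05 N).
It fails at once if the stirring rod is moved more than 20 mm (distance of stirrer from where it was at the start of the episode above 0.02 m).
It fails at once if the tray, wrench, bottle or jar is moved more than 30 mm (distance of any of tray, wrench, bottle, jar from where it was at the start of the episode above 0.03 m).
It also fails if it takes over 58 s, if anything falls off the work surface, if the arm or the gripper's body presses on something with over 40 N, if the wrist force passes 120 N, or if a joint passes its speed limit or range.

## Working session

There is one attempt and no reset: what is moved stays moved. The work goes in short steps, Python scripts to look and compute and a tool call to move; the robot and the scene stay as the last step left them, time stands still between calls to the robot, and variables do not carry over. Pictures are saved under pics/ and viewed, about 8 in all and at most 12, crops included, and the job is handed in when it is done.

Besides the shell and the picture viewer there is one more tool, called after "Request:" in YAML: its name, and indented under it one key for each argument. carry_out: Moves the arm, as the interface text tells. Its arguments: {"type":"object","properties":{"steps":{"type":"array","items":{"type":"object","properties":{"fingers":{"type":"number"},"translation":{"type":"array","items":{"type":"number"}},"spin":{"type":"number"}}}},"squeeze":{"type":"number"}},"required":["steps"]}

```bash
ls; mkdir -p pics; cat > h.py <<'E'
import numpy as np, cv2
from plant import observe, optics, sign_off
def cam(name):
    d=optics.get_image(name); d['R']=cv2.Rodrigues(np.array(d['rvec'],float))[0]; d['t']=np.array(d['tvec'],float).ravel(); return d
def cloud(d):
    v,u=np.mgrid[0:420,0:560]; z=d['depth']
    P=np.stack([(u-d['cx'])/d['fx']*z,(v-d['cy'])/d['fy']*z,z],-1)
    W=(P-d['t'])@d['R']; W[z==0]=np.nan; return W
def ray(d,u,v,h):
    r=d['R'].T@np.array([(u-d['cx'])/d['fx'],(v-d['cy'])/d['fy'],1]); c=-d['R'].T@d['t']
    return c+r*(h-c[2])/r[2]
def save(d,n): cv2.imwrite('pics/'+n,d['pixels'][:,:,::-1])
E
python3 - <<'E'
from h import *
for n in('scene','top'):
    d=cam(n); save(d,n+'0.png'); np.savez(n+'0.npz',**d)
    print(n,d['fx'],-d['R'].T@d['t'],d['R'][2])
print(observe())
E
```

```text
pics
scene 438.6210721901411 [ 1.14701115 -0.61007595  0.76973814] [-0.52074272  0.6137753  -0.59338596]
top 445.91253817374377 [0.51523044 0.05109264 1.13222037] [ 0.05456839 -0.01755399 -0.99835572]
{'t': 0.1, 'joint_pos': array([-1.24717853,  0.33382662,  0.0399014 ,  1.46617413, -0.01339478,
        1.34329394, -0.0584716 ]), 'dq': array([ 0.00142113, -0.00028531,  0.00039957, -0.00316916,  0.00030774,
        0.00136027,  0.00118688]), 'joint_efforts': array([ 4.43929079e-03, -6.57803822e+01,  1.34016585e+00, -4.04711831e+01,
       -5.96097205e-02,  4.08635207e-02,  6.92022013e-05]), 'position': array([0.26658492, 0.59235883, 0.22176167]), 'tool_rot': array([ 4.34730454e-04,  8.39744712e-01,  5.42980942e-01, -5.71389886e-04]), 'ft_force': array([-1.07887468,  0.06917563, -0.48021411]), 'moment': array([0.01704128, 0.03729937, 0.01520782]), 'finger_gap': 0.9969381565970427}
```

View pics/scene0.png

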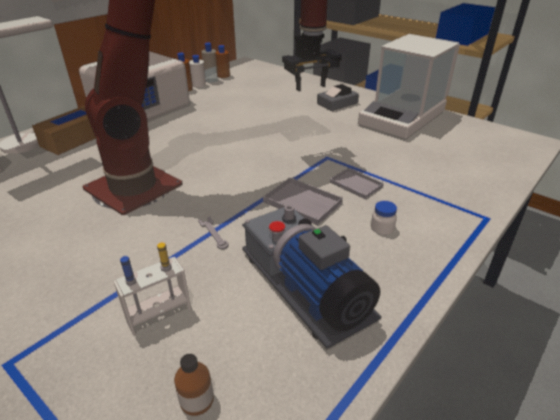

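View pics/top0.png

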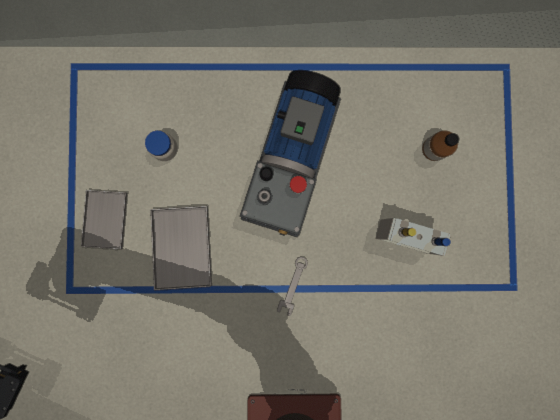

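The scene view shows the rack with its blue and yellow handles at (127,268) and (163,253), the pump with its tube at about (290,212), and two trays. In the top view the yellow handle is at (410,232), the tube at (264,196), the large tray at (181,247) and the wrench at (296,283).

The tool only translates and spins about its own z, so it always points down. To level the dipstick I'll pivot it in the grip, against the tube.

```bash
python3 - <<'E'
from h import *
for n in('top','scene'):
    d=dict(np.load(n+'0.npz')); W=cloud(d); hsv=cv2.cvtColor(d['pixels'],cv2.COLOR_RGB2HSV)
    y=((hsv[...,0]>18)&(hsv[...,0]<35)&(hsv[...,1]>150)&(hsv[...,2]>90)).astype(np.uint8)
    k,l,s,c=cv2.connectedComponentsWithStats(y)
    for i in range(1,k):
        if s[i,4]>15:
            w=W[l==i]; print(n,'yel',s[i],c[i],np.nanmedian(w,0),np.nanmin(w,0),np.nanmax(w,0))
            if n=='top':
                q=w[w[:,2]>np.nanpercentile(w[:,2],90)-.004]; print(' top pts',q.mean(0),len(q))
    b=((hsv[...,0]>105)&(hsv[...,0]<125)&(hsv[...,1]>150)&(W[...,2]>.13)&(W[...,2]<.25)&(W[...,1]<-.2)).astype(np.uint8)
    w=W[b>0]; print(n,'blue',len(w),np.nanmedian(w,0),np.nanmax(w,0))
    if n=='top':
        m=np.zeros(W.shape[:2],bool); m[183:209,251:277]=1
        m&=(W[...,2]>.143)&(W[...,2]<.157); v,u=np.nonzero(m)
        print('rim',len(u),(u.min()+u.max())/2,(v.min()+v.max())/2, cv2.minEnclosingCircle(np.c_[u,v].astype(np.float32)),np.median(W[m],0))
        (cu,cv_),r=cv2.minEnclosingCircle(np.c_[u,v].astype(np.float32)); print('ray',ray(d,cu,cv_,.15),'diam',2*r/446*(1.132-.15))
        for nm,(u,v,h) in dict(t1=(151,209,.022),t2=(208,205,.022),t3=(212,286,.022),t4=(154,290,.022)).items(): print(nm,ray(d,u,v,h))
        # pump axis via blue motor body / case top rect
        m=(np.abs(W[...,2]-.113)<.004); m[:,:235]=0;m[:,325:]=0
        k,l,s,c=cv2.connectedComponentsWithStats(m.astype(np.uint8)); i=1+s[1:,4].argmax()
        p=W[l==i][:,:2]; print('case',s[i],cv2.minAreaRect((p*1000).astype(np.float32)))
        crop=d['pixels'][150:270,235:460]; cv2.imwrite('pics/crop1.png',cv2.resize(crop,None,fx=3.5,fy=3.5,interpolation=cv2.INTER_CUBIC)[:,:,::-1])
E
```

```text
top yel [408 229   7   6  19] [411.78947368 231.        ] [ 0.51771742 -0.24490354  0.19052923] [ 0.51129448 -0.2488001   0.18766765] [ 0.52193967 -0.23664134  0.19548679]
 top pts [ 0.5175344  -0.24465013  0.19112086] 17
top blue 69 [ 0.49397844 -0.31079606  0.18909356] [ 0.50034723 -0.30753744  0.19432875]
rim 74 264.0 195.5 ((264.0, 195.5), 5.590270042419434) [0.59892751 0.06982234 0.14912425]
ray [0.59795077 0.06979103 0.15      ] diam 0.02461724296706674
t1 [0.57635641 0.35260322 0.022     ]
t2 [0.58563134 0.21157615 0.022     ]
t3 [0.38561701 0.20114333 0.022     ]
t4 [0.37698354 0.34328344 0.022     ]
case [ 242  158   72   75 2655] ((603.6300048828125, 36.61820983886719), (139.0401153564453, 144.0953369140625), 72.58447265625)
scene yel [158 243   7   6  34] [160.88235294 245.38235294] [ 0.51891823 -0.24683297  0.19077472] [ 0.51129067 -0.25224626  0.18517019] [ 0.52430503 -0.23960655  0.19404212]
scene yel [160 251   7  11  52] [163.11538462 256.13461538] [ 0.5223262  -0.24847765  0.16361825] [ 0.51597437 -0.25225937  0.15061468] [ 0.52616454 -0.24395886  0.17668652]
scene blue 11 [ 0.49604126 -0.31848287  0.191155  ] [ 0.50161315 -0.31542809  0.19236417]
```

View pics/crop1.png

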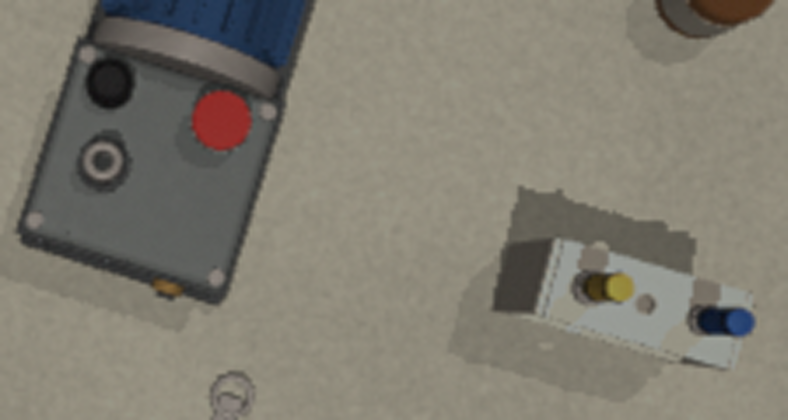

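```bash
cat >> h.py <<'E'
def go(x,y,z,yaw=None,n=None):
    s=observe(); w,a,b,c=s['tool_rot']; from scipy.spatial.transform import Rotation as Ro
    M=Ro.from_quat([a,b,c,w]).as_matrix(); d=M.T@(np.array([x,y,z])-s['position'])*1000
    cur=np.arctan2(M[1,0],M[0,0])
    print('pos',s['position'].round(4),'yaw',np.degrees(cur).round(2),'tilt',np.degrees(np.arccos(-M[2,2])).round(2),'t',s['t'],'F',s['ft_force'].round(1),'gap',round(s['finger_gap']*87,1))
    print('shift mm (tool axes)',d.round(1),'len',np.linalg.norm(d).round(1))
    if yaw is not None: print('spin',-((np.radians(yaw)-cur+np.pi)%(2*np.pi)-np.pi))
E
python3 - <<'E'
from h import *
d=dict(np.load('top0.npz'))
print('yellow top',ray(d,411.4,231.8,.191),'blue',ray(d,445.8,241.4,.191),'rim',ray(d,264.0,195.5,.15))
s=dict(np.load('scene0.npz')); P=lambda d,X:cv2.projectPoints(np.array([X],float),d['rvec'],d['tvec'],np.array([[d['fx'],0,d['cx']],[0,d['fy'],d['cy']],[0,0,1]]),None)[0].ravel()
print(P(s,[.598,.070,.15]),P(s,[.5177,-.2447,.191]))
c=cv2.resize(s['pixels'][195:300,100:320],None,fx=3.6,fy=3.6,interpolation=cv2.INTER_CUBIC); cv2.imwrite('pics/crop2.png',c[:,:,::-1])
go(.5177,-.2447,.28,72.5)
E
```

```text
yellow top [ 0.51597449 -0.24287548  0.191     ] blue [ 0.49523504 -0.31571361  0.191     ] rim [0.59795077 0.06979103 0.15      ]
[288.99071852 206.87407415] [161.15899776 244.41724461]
pos [0.2666 0.5924 0.2218] yaw 65.77 tilt 0.08 t 0.1 F [-1.1  0.1 -0.5] gap 86.7
shift mm (tool axes) [-660.4  572.5  -57.2] len 875.9
spin -0.117397712682771
```

View pics/crop2.png

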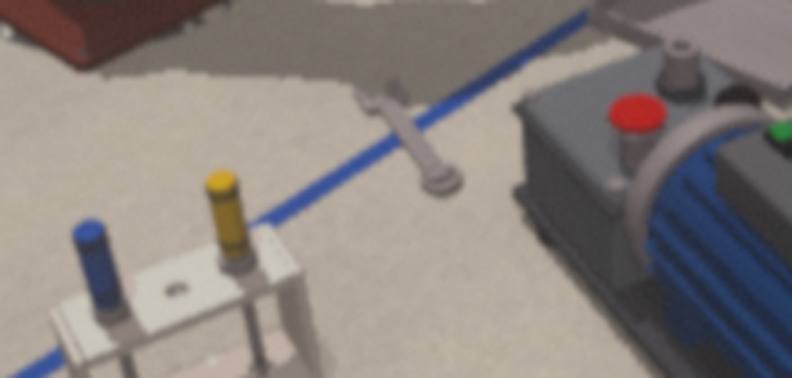

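The handle tops and the tube rim agree between the two views within about 2 mm. The crop shows yellow at (223,182), blue at (91,230) and the tube rim at (682,47). I'll rise and turn first.

Request:
carry_out:
  steps:
    - {"fingers":50,"translation":[0,0,-40],"spin":-0.117}
    - {"fingers":50,"translation":[0,0,-20],"spin":0}
    - {"fingers":50,"translation":[0,0,0],"spin":0}
  squeeze: 20

```text
t: 0.48
position: [0.267, 0.5933, 0.2838]
tool_rot: [-0.001, 0.807, 0.591, 0.001]
ft_force: [0.6, 0.1, -0.7]
finger_gap: 0.746
```

```bash
python3 -c "
from h import *
go(.46,.2,.28,72.5); go(.517,-.244,.28,72.5)"
```

```text
pos [0.267  0.5933 0.2838] yaw 72.46 tilt 0.13 t 0.475 F [ 0.6  0.1 -0.7] gap 64.9
shift mm (tool axes) [-316.8  302.6    3.1] len 438.1
spin -0.000666555033665972
pos [0.267  0.5933 0.2838] yaw 72.46 tilt 0.13 t 0.475 F [ 0.6  0.1 -0.7] gap 64.9
shift mm (tool axes) [-723.   490.7    2.1] len 873.8
spin -0.000666555033665972
```

Request:
carry_out:
  steps:
    - {"fingers":50,"translation":[-32,30,0],"spin":0}
    - {"fingers":50,"translation":[-32,30,0],"spin":0}
    - {"fingers":50,"translation":[-32,30,0],"spin":0}
    - {"fingers":50,"translation":[-32,30,0],"spin":0}
    - {"fingers":50,"translation":[-32,30,0],"spin":0}
    - {"fingers":50,"translation":[-32,30,0],"spin":0}
    - {"fingers":50,"translation":[-32,30,0],"spin":0}
    - {"fingers":50,"translation":[-32,30,0],"spin":0}
    - {"fingers":50,"translation":[-32,30,0],"spin":0}
    - {"fingers":50,"translation":[-32,30,0],"spin":0}

```text
t: 1.72
position: [0.4563, 0.1956, 0.281]
tool_rot: [-0.0, 0.807, 0.591, -0.001]
ft_force: [0.8, -0.5, 0.0]
finger_gap: 0.58
```

Request:
carry_out:
  steps:
    - {"fingers":50,"translation":[-38,18,0],"spin":0}
    - {"fingers":50,"translation":[-38,18,0],"spin":0}
    - {"fingers":50,"translation":[-38,18,0],"spin":0}
    - {"fingers":50,"translation":[-38,18,0],"spin":0}
    - {"fingers":50,"translation":[-38,18,0],"spin":0}
    - {"fingers":50,"translation":[-38,18,0],"spin":0}
    - {"fingers":50,"translation":[-38,18,0],"spin":0}
    - {"fingers":50,"translation":[-38,18,0],"spin":0}
    - {"fingers":50,"translation":[-38,18,0],"spin":0}
    - {"fingers":50,"translation":[0,0,0],"spin":0}

```text
t: 2.98
position: [0.5067, -0.181, 0.2812]
tool_rot: [0.0, 0.808, 0.589, -0.001]
ft_force: [-0.7, 0.0, -1.2]
finger_gap: 0.574
```

```bash
python3 -c "
from h import *
go(.517,-.244,.28,72.5)"
```

```text
pos [ 0.5067 -0.181   0.2812] yaw 72.14 tilt 0.16 t 2.975 F [-0.7  0.  -1.2] gap 49.9
shift mm (tool axes) [-56.8  29.1   1.2] len 63.8
spin -0.00619845756669557
```

Request:
carry_out:
  steps:
    - {"fingers":50,"translation":[-28,15,0],"spin":-0.006}
    - {"fingers":50,"translation":[-29,14,0],"spin":0}
    - {"fingers":50,"translation":[0,0,30],"spin":0}
    - {"fingers":50,"translation":[0,0,20],"spin":0}
    - {"fingers":50,"translation":[0,0,0],"spin":0}

```text
t: 3.6
position: [0.5176, -0.2391, 0.2303]
tool_rot: [-0.002, 0.805, 0.594, -0.001]
ft_force: [-0.2, -1.0, 0.1]
finger_gap: 0.572
```

```bash
python3 -c "
from h import *
go(.517,-.244,.140,72.5)
d=cam('top');save(d,'t2.png');s=cam('scene')
a=cv2.resize(d['pixels'][190:280,370:470],(800,720)[:1]*1+(600,) if 0 else (560,504)); 
b=cv2.resize(s['pixels'][150:300,80:230],(504,504))[:, :240+0]
cv2.imwrite('pics/c3.png',cv2.resize(np.hstack([cv2.resize(d['pixels'][190:290,370:470],(400,400)),cv2.resize(s['pixels'][180:300,100:220],(400,400))]),None,fx=1,fy=1)[:,:,::-1])"
```

```text
pos [ 0.5176 -0.2391  0.2303] yaw 72.86 tilt 0.24 t 3.6 F [-0.2 -1.   0.1] gap 49.8
shift mm (tool axes) [-4.8  1.2 90.3] len 90.5
spin 0.006309116665694781
```

View pics/c3.png

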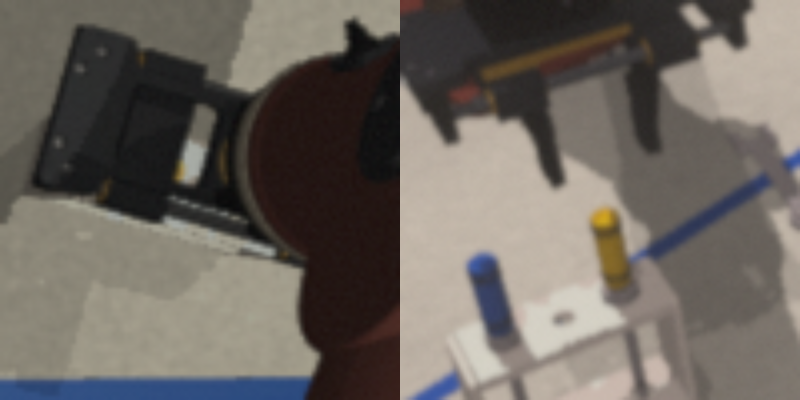

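The fingers straddle the yellow handle, which sits at (605,245) in the right-hand crop between the fingertips at (555,180) and (655,150). I'll descend and grip.

Request:
carry_out:
  steps:
    - {"fingers":50,"translation":[-4,1,20],"spin":0}
    - {"fingers":50,"translation":[0,0,25],"spin":0}
    - {"fingers":50,"translation":[0,0,25],"spin":0}
    - {"fingers":50,"translation":[0,0,20],"spin":0}
    - {"fingers":50,"translation":[0,0,0],"spin":0}
    - {"fingers":0,"translation":[0,0,0],"spin":0}
    - {"fingers":0,"translation":[0,0,0],"spin":0}
    - {"fingers":0,"translation":[0,0,0],"spin":0}
    - {"fingers":0,"translation":[0,0,0],"spin":0}
    - {"fingers":0,"translation":[0,0,0],"spin":0}

```text
t: 4.95
position: [0.5185, -0.2449, 0.1428]
tool_rot: [0.0, 0.805, 0.594, 0.0]
ft_force: [-0.1, -0.3, 2.0]
finger_gap: 0.197
```

```bash
python3 -c "
from h import *
go(.517,-.244,.140,72.5)"
```

```text
pos [ 0.5185 -0.2449  0.1428] yaw 72.82 tilt 0.02 t 4.95 F [-0.1 -0.3  2. ] gap 17.2
shift mm (tool axes) [ 0.4 -1.7  2.8] len 3.4
spin 0.005555829481505903
```

Request:
carry_out:
  steps:
    - {"fingers":0,"translation":[0,0,0],"spin":0}
    - {"fingers":0,"translation":[0,0,-10],"spin":0}
    - {"fingers":0,"translation":[0,0,-20],"spin":0}
    - {"fingers":0,"translation":[0,0,-25],"spin":0}
    - {"fingers":0,"translation":[0,0,-25],"spin":0}
    - {"fingers":0,"translation":[0,0,-25],"spin":0}
    - {"fingers":0,"translation":[0,0,-25],"spin":0}
    - {"fingers":0,"translation":[0,0,-25],"spin":0}
    - {"fingers":0,"translation":[0,0,-25],"spin":0}
    - {"fingers":0,"translation":[0,0,0],"spin":0}
  squeeze: 40

```text
t: 6.2
position: [0.5189, -0.2454, 0.3245]
tool_rot: [0.001, 0.805, 0.593, 0.001]
ft_force: [0.2, -0.1, -1.0]
finger_gap: 0.199
```

```bash
python3 -c "
from h import *
go(.598,.070,.318,72.5)"
```

```text
pos [ 0.5189 -0.2454  0.3245] yaw 72.8 tilt 0.18 t 6.2 F [ 0.2 -0.1 -1. ] gap 17.3
shift mm (tool axes) [324.7 -17.8   6.4] len 325.2
spin 0.005291619519790736
```

Request:
carry_out:
  steps:
    - {"fingers":0,"translation":[20,-2,0],"spin":0}
    - {"fingers":0,"translation":[38,-2,0],"spin":0}
    - {"fingers":0,"translation":[40,-2,0],"spin":0}
    - {"fingers":0,"translation":[40,-2,0],"spin":0}
    - {"fingers":0,"translation":[40,-2,0],"spin":0}
    - {"fingers":0,"translation":[40,-2,0],"spin":0}
    - {"fingers":0,"translation":[40,-2,0],"spin":0}
    - {"fingers":0,"translation":[36,-2,0],"spin":0}
    - {"fingers":0,"translation":[20,-2,0],"spin":0}
    - {"fingers":0,"translation":[10,0,0],"spin":0}

```text
t: 7.45
position: [0.5968, 0.0705, 0.3219]
tool_rot: [-0.0, 0.805, 0.594, -0.001]
ft_force: [0.0, -0.9, -0.2]
finger_gap: 0.202
```

Request:
carry_out:
  steps:
    - {"fingers":0,"translation":[0,0,0],"spin":0}
    - {"fingers":0,"translation":[0,0,0],"spin":0}

```text
t: 7.7
position: [0.5968, 0.0683, 0.3227]
tool_rot: [0.0, 0.805, 0.593, -0.0]
ft_force: [0.3, 0.1, 0.4]
finger_gap: 0.2
```

```bash
cat >> h.py <<'E'
def tip():
    "rod seen in scene view near tool: crop and saved"
    s=cam('scene'); t=cam('top'); np.savez('s.npz',**s); np.savez('t.npz',**t)
    cv2.imwrite('pics/last.png',np.hstack([cv2.resize(s['pixels'][120:240,230:350],(400,400),interpolation=cv2.INTER_CUBIC),cv2.resize(t['pixels'][130:270,200:340],(400,400),interpolation=cv2.INTER_CUBIC)])[:,:,::-1])
E
python3 -c "
from h import *
go(.598,.070,.318,72.5); tip()"; cp pics/last.png pics/c4.png
```

```text
pos [0.5968 0.0683 0.3227] yaw 72.7 tilt 0.03 t 7.7 F [0.3 0.1 0.4] gap 17.4
shift mm (tool axes) [2.  0.6 4.7] len 5.2
spin 0.0035165985116036858
```

View pics/c4.png

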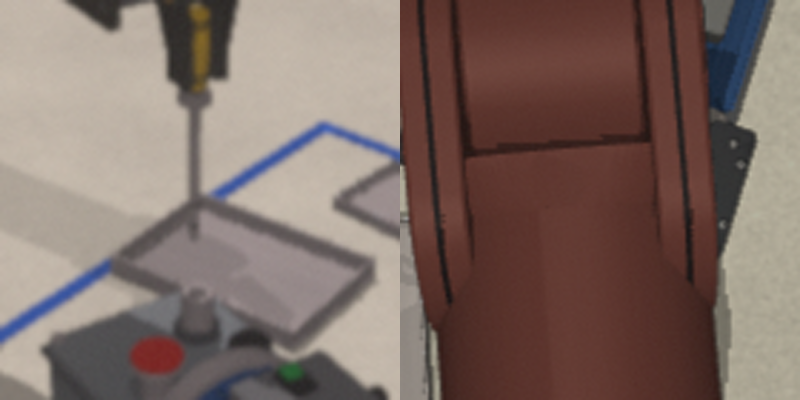

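```bash
python3 - <<'E'
from h import *
s=dict(np.load('s.npz')); W=cloud(s); K=np.array([[s['fx'],0,s['cx']],[0,s['fy'],s['cy']],[0,0,1]])
P=lambda X:cv2.projectPoints(np.array([X],float),s['rvec'],s['tvec'],K,None)[0].ravel()
o=observe()['position']
g=s['pixels'].astype(float).sum(2)
for z in(.305,.195,.15): print(z,P([o[0],o[1],z]))
# rod sub-pixel: darkness centroid per row
pts=[]
for v in range(153,187,2):
    u0=P([o[0],o[1],.305-(v-151)/(190-151)*.11])[0]; us=np.arange(int(u0)-8,int(u0)+9); r=np.median(g[v,[us[0],us[1],us[-1],us[-2]]])-g[v,us]; r=np.clip(r-40,0,None); r[np.abs(us-u0)>6]=0
    pts.append((v,(r*us).sum()/max(r.sum(),1)))
pts=np.array(pts); print(pts.round(1).tolist())
# rim & tube body by cloud
m=(np.hypot(W[...,0]-.598,W[...,1]-.07)<.022)&(W[...,2]>.128)&(W[...,2]<.156); v,u=np.nonzero(m)
for r in range(v.min(),v.max()+1): q=u[v==r]; print(r,q.min(),q.max(),q.mean(),W[r,q].mean(0).round(4))
q=(np.hypot(W[...,0]-o[0],W[...,1]-o[1])<.03)&(W[...,2]>.2)&(W[...,2]<.29); print('rod cloud',q.sum(),np.nanmedian(W[q],0))
E
```

```text
0.305 [288.75366007 150.28903571]
0.195 [288.40908307 191.52672752]
0.15 [288.28022745 206.94768895]
[[153.0, 288.0], [155.0, 288.0], [157.0, 288.0], [159.0, 287.9], [161.0, 287.8], [163.0, 287.8], [165.0, 287.8], [167.0, 287.8], [169.0, 287.8], [171.0, 287.9], [173.0, 287.9], [175.0, 287.8], [177.0, 288.3], [179.0, 290.1], [181.0, 289.6], [183.0, 285.6], [185.0, 284.3]]
204 289 289 289.0 [0.5895 0.0805 0.1491]
205 286 292 289.0 [0.593  0.0762 0.15  ]
206 285 293 289.0 [0.5949 0.0739 0.1491]
207 285 293 289.0 [0.5961 0.0724 0.1474]
208 284 294 289.0 [0.5981 0.07   0.1467]
209 284 294 288.7 [0.6019 0.0641 0.1487]
210 284 294 289.0 [0.6032 0.0637 0.1465]
211 284 294 289.0 [0.6027 0.0644 0.1428]
212 284 294 289.0 [0.6028 0.0643 0.1399]
213 284 294 289.0 [0.6028 0.0643 0.1369]
214 284 293 288.5 [0.6023 0.0631 0.1343]
215 285 293 289.0 [0.6039 0.063  0.1321]
216 286 291 288.5 [0.6039 0.0611 0.1302]
217 289 289 289.0 [0.6061 0.0604 0.1285]
rod cloud 101 [0.59618383 0.06758176 0.24641428]
```

Request:
carry_out:
  steps:
    - {"fingers":0,"translation":[3,1.5,0],"spin":0}
    - {"fingers":0,"translation":[0,0,15],"spin":0}
    - {"fingers":0,"translation":[0,0,15],"spin":0}
    - {"fingers":0,"translation":[0,0,7],"spin":0}
    - {"fingers":0,"translation":[0,0,0],"spin":0}
    - {"fingers":0,"translation":[0,0,0],"spin":0}

```text
t: 8.55
position: [0.5994, 0.0725, 0.2859]
tool_rot: [0.0, 0.805, 0.594, 0.0]
ft_force: [-0.3, 0.5, -0.8]
finger_gap: 0.201
```

```bash
python3 - <<'E'
from h import *
go(.599,.0706,.2827)
s=cam('scene'); t=cam('top')
cv2.imwrite('pics/c5.png',cv2.resize(s['pixels'][150:230,240:340],(800,600),interpolation=cv2.INTER_CUBIC)[:,:,::-1])
E
```

```text
pos [0.5994 0.0725 0.2859] yaw 72.82 tilt 0.03 t 8.55 F [-0.3  0.5 -0.8] gap 17.5
shift mm (tool axes) [-1.9  0.1  3.2] len 3.7
```

View pics/c5.png

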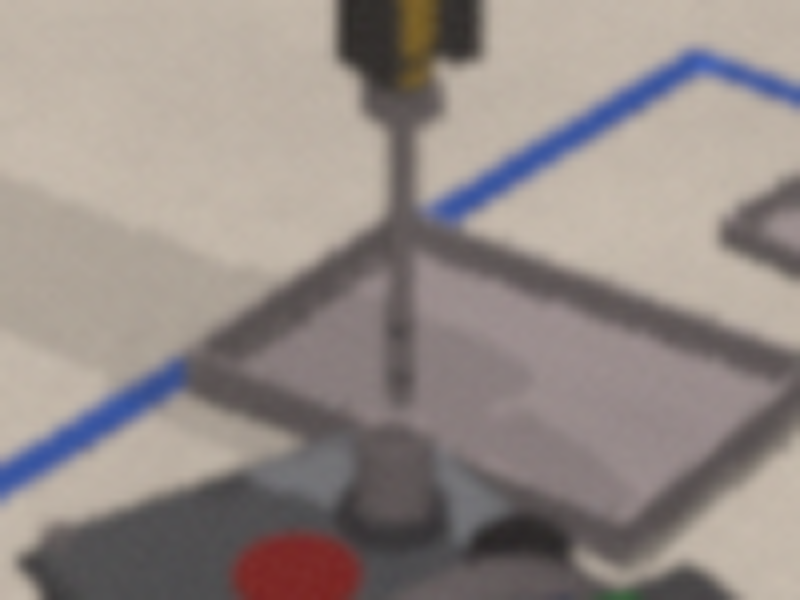

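The rod (column 400, tip at row 403) stands over the tube (column 397, rim at about row 430), about 1 mm to the right of centre. I'll shift slightly and go in gently.

Request:
carry_out:
  steps:
    - {"fingers":0,"translation":[-1.3,0,0],"spin":0}
    - {"fingers":0,"translation":[0,0,4],"spin":0}
    - {"fingers":0,"translation":[0,0,4],"spin":0}
    - {"fingers":0,"translation":[0,0,4],"spin":0}
    - {"fingers":0,"translation":[0,0,4],"spin":0}
    - {"fingers":0,"translation":[0,0,4],"spin":0}
    - {"fingers":0,"translation":[0,0,0],"spin":0}
  squeeze: 20

```text
t: 9.52
position: [0.5987, 0.0712, 0.2652]
tool_rot: [-0.0, 0.805, 0.594, -0.0]
ft_force: [-0.8, -0.4, -0.9]
finger_gap: 0.2
```

```bash
python3 -c "
from h import *
go(.599,.0706,.168);print(observe()['moment'])"
```

```text
pos [0.5987 0.0712 0.2652] yaw 72.82 tilt 0.04 t 9.525 F [-0.8 -0.4 -0.9] gap 17.4
shift mm (tool axes) [-0.4  0.6 97.2] len 97.2
[-0.04768944 -0.00200221 -0.04527681]
```

No force, with the tip nominally 13 mm below the rim, so it's in. Going on down.

Request:
carry_out:
  steps:
    - {"fingers":0,"translation":[0,0,10],"spin":0}
    - {"fingers":0,"translation":[0,0,10],"spin":0}
    - {"fingers":0,"translation":[0,0,10],"spin":0}
    - {"fingers":0,"translation":[0,0,10],"spin":0}
    - {"fingers":0,"translation":[0,0,10],"spin":0}
    - {"fingers":0,"translation":[0,0,10],"spin":0}
    - {"fingers":0,"translation":[0,0,10],"spin":0}
    - {"fingers":0,"translation":[0,0,10],"spin":0}
    - {"fingers":0,"translation":[0,0,0],"spin":0}
    - {"fingers":0,"translation":[0,0,0],"spin":0}

```text
t: 10.78
position: [0.5989, 0.0712, 0.1858]
tool_rot: [-0.0, 0.805, 0.594, 0.0]
ft_force: [0.1, -0.6, -1.0]
finger_gap: 0.201
```

```bash
python3 -c "
from h import *
go(.599,.0706,.168);print(observe()['moment'])"
```

```text
pos [0.5989 0.0712 0.1858] yaw 72.82 tilt 0.01 t 10.775 F [ 0.1 -0.6 -1. ] gap 17.5
shift mm (tool axes) [-0.6  0.3 17.8] len 17.8
[-0.07935021  0.02269473 -0.01718446]
```

Request:
carry_out:
  steps:
    - {"fingers":0,"translation":[0,0,5],"spin":0}
    - {"fingers":0,"translation":[0,0,5],"spin":0}
    - {"fingers":0,"translation":[0,0,3],"spin":0}
    - {"fingers":0,"translation":[0,0,2],"spin":0}
    - {"fingers":0,"translation":[0,0,1],"spin":0}
    - {"fingers":0,"translation":[0,0,1],"spin":0}
    - {"fingers":0,"translation":[0,0,1],"spin":0}
    - {"fingers":0,"translation":[0,0,0],"spin":0}

```text
t: 11.78
position: [0.5989, 0.0712, 0.1678]
tool_rot: [0.0, 0.805, 0.594, 0.0]
ft_force: [-1.3, -0.0, 1.6]
finger_gap: 0.202
```

```bash
python3 -c "
from h import *
go(.599,.0706,.168);print(observe()['moment'])"
```

```text
pos [0.5989 0.0712 0.1678] yaw 72.82 tilt 0.01 t 11.775 F [-1.3 -0.   1.6] gap 17.6
shift mm (tool axes) [-0.5  0.2 -0.2] len 0.6
[-0.1490735   0.17937566 -0.02017931]
```

Contact is starting (Fz +1.6) at the expected height. I'll press a little further to seat it and then hold.

Request:
carry_out:
  steps:
    - {"fingers":0,"translation":[0,0,1],"spin":0}
    - {"fingers":0,"translation":[0,0,1],"spin":0}
    - {"fingers":0,"translation":[0,0,0],"spin":0}
    - {"fingers":0,"translation":[0,0,0],"spin":0}
    - {"fingers":0,"translation":[0,0,0],"spin":0}

```text
t: 12.4
position: [0.5991, 0.0712, 0.1677]
tool_rot: [-0.0, 0.805, 0.593, 0.001]
ft_force: [-6.9, -1.6, 17.1]
finger_gap: 0.202
```

```bash
python3 -c "
from h import *
go(.599,.0706,.168);print(observe()['moment'])
s=cam('scene')
cv2.imwrite('pics/c6.png',cv2.resize(s['pixels'][160:240,240:340],(800,600),interpolation=cv2.INTER_CUBIC)[:,:,::-1])"
```

```text
pos [0.5991 0.0712 0.1677] yaw 72.81 tilt 0.09 t 12.4 F [-6.9 -1.6 17.1] gap 17.6
shift mm (tool axes) [-0.6  0.  -0.3] len 0.7
[-0.29213679  1.71700613 -0.00869341]
```

View pics/c6.png

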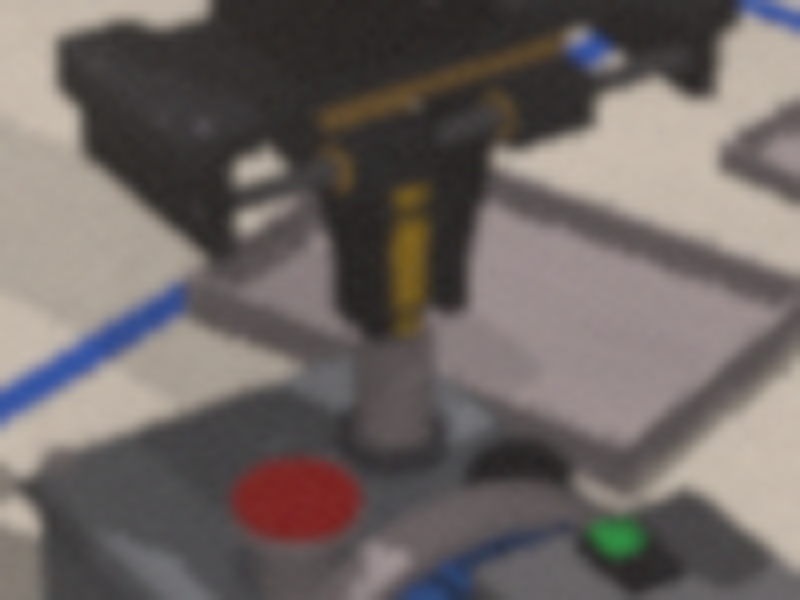

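The collar sits on the rim with no gap at (397,335), and it presses with 17 N. Now I'll draw it out.

Request:
carry_out:
  steps:
    - {"fingers":0,"translation":[0,0,-5],"spin":0}
    - {"fingers":0,"translation":[0,0,-15],"spin":0}
    - {"fingers":0,"translation":[0,0,-20],"spin":0}
    - {"fingers":0,"translation":[0,0,-20],"spin":0}
    - {"fingers":0,"translation":[0,0,-20],"spin":0}
    - {"fingers":0,"translation":[0,0,-20],"spin":0}
    - {"fingers":0,"translation":[0,0,-20],"spin":0}
    - {"fingers":0,"translation":[0,0,-15],"spin":0}
    - {"fingers":0,"translation":[0,0,0],"spin":0}
    - {"fingers":0,"translation":[0,0,0],"spin":0}
  squeeze: 40

```text
t: 13.7
position: [0.5985, 0.0713, 0.2998]
tool_rot: [-0.0, 0.805, 0.594, -0.0]
ft_force: [0.0, -0.7, -1.6]
finger_gap: 0.196
```

```bash
python3 -c "
from h import *
go(.599,.0706,.262);print(observe()['moment'])"
```

```text
pos [0.5985 0.0713 0.2998] yaw 72.83 tilt 0.06 t 13.7 F [ 0.  -0.7 -1.6] gap 17.1
shift mm (tool axes) [-0.5  0.7 37.8] len 37.9
[ 0.05850864  0.00680873 -0.02195414]
```

The tip is 22 mm above the rim. Now to level it: re-enter about 18 mm, relax the grip, and swing the tool back and down so the tube mouth turns the rod in the pads.

Request:
carry_out:
  steps:
    - {"fingers":0,"translation":[0,0.5,10],"spin":0}
    - {"fingers":0,"translation":[0,0,10],"spin":0}
    - {"fingers":0,"translation":[0,0,10],"spin":0}
    - {"fingers":0,"translation":[0,0,10],"spin":0}
    - {"fingers":0,"translation":[0,0,0],"spin":0}

```text
t: 14.32
position: [0.5988, 0.071, 0.2595]
tool_rot: [-0.0, 0.805, 0.594, -0.001]
ft_force: [-0.2, -0.2, 0.1]
finger_gap: 0.199
```

Request:
carry_out:
  steps:
    - {"fingers":0,"translation":[0,0,0],"spin":0}
    - {"fingers":0,"translation":[0,0,0],"spin":0}
    - {"fingers":0,"translation":[0,-7,0.5],"spin":0}
    - {"fingers":0,"translation":[0,-7,0.5],"spin":0}
    - {"fingers":0,"translation":[0,-7,0.5],"spin":0}
    - {"fingers":0,"translation":[0,-7,0.5],"spin":0}
    - {"fingers":0,"translation":[0,0,0],"spin":0}
  squeeze: 8

```text
t: 15.2
position: [0.5719, 0.0796, 0.2586]
tool_rot: [-0.0, 0.805, 0.594, -0.0]
ft_force: [-0.4, -1.5, -0.4]
finger_gap: 0.205
```

```bash
cat >> h.py <<'E'
def rodfit(name='scene',save_as=None):
    d=cam(name)
    if save_as: cv2.imwrite('pics/'+save_as,cv2.resize(d['pixels'][130:250,220:380],(800,600),interpolation=cv2.INTER_CUBIC)[:,:,::-1])
    return d
E
python3 -c "
from h import *
go(.599,.0706,.262);print(observe()['moment']); rodfit(save_as='c7.png')"
```

```text
pos [0.5719 0.0796 0.2586] yaw 72.85 tilt 0.03 t 15.2 F [-0.4 -1.5 -0.4] gap 17.8
shift mm (tool axes) [-0.6 28.5 -3.5] len 28.7
[-0.29185971  0.03543704 -0.03036489]
```

View pics/c7.png

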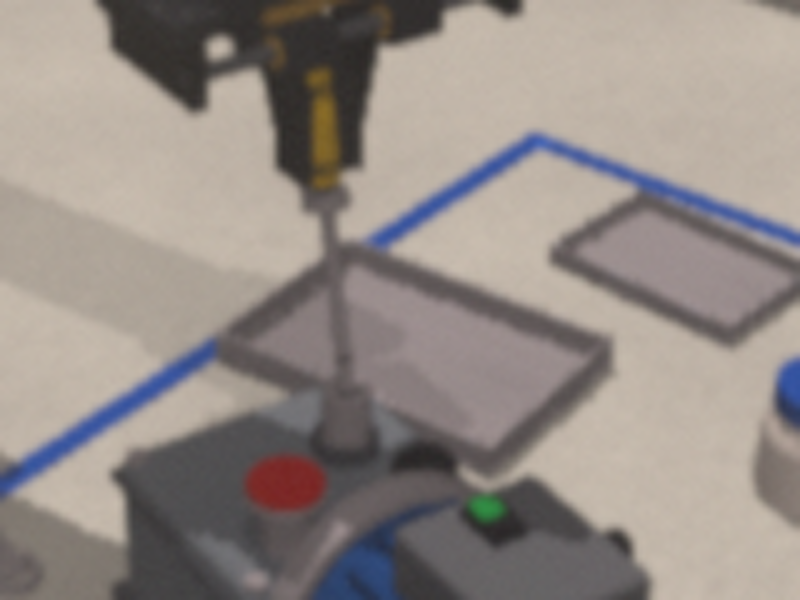

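The rod is pivoting in the pads: it leans from the collar at (325,200) into the tube at (345,385). I'll continue the arc.

Request:
carry_out:
  steps:
    - {"fingers":0,"translation":[0,-7.3,1.5],"spin":0}
    - {"fingers":0,"translation":[0,-7.3,2],"spin":0}
    - {"fingers":0,"translation":[0,-7.3,2.5],"spin":0}
    - {"fingers":0,"translation":[0,-7.2,2.6],"spin":0}
    - {"fingers":0,"translation":[0,-10.5,3.5],"spin":0}
    - {"fingers":0,"translation":[0,-10.3,4.8],"spin":0}
    - {"fingers":0,"translation":[0,-10,6],"spin":0}
    - {"fingers":0,"translation":[0,-9.7,7.4],"spin":0}
    - {"fingers":0,"translation":[0,0,0],"spin":0}

```text
t: 16.38
position: [0.5052, 0.1002, 0.2277]
tool_rot: [-0.0, 0.805, 0.594, -0.0]
ft_force: [1.9, -1.6, -2.3]
finger_gap: 0.201
```

```bash
python3 -c "
from h import *
go(.599,.0706,.262);print(observe()['moment']); rodfit(save_as='c8.png')"
```

```text
pos [0.5052 0.1002 0.2277] yaw 72.86 tilt 0.05 t 16.375 F [ 1.9 -1.6 -2.3] gap 17.5
shift mm (tool axes) [ -0.7  98.3 -34.4] len 104.1
[-0.19445243 -0.49924304  0.03683051]
```

View pics/c8.png

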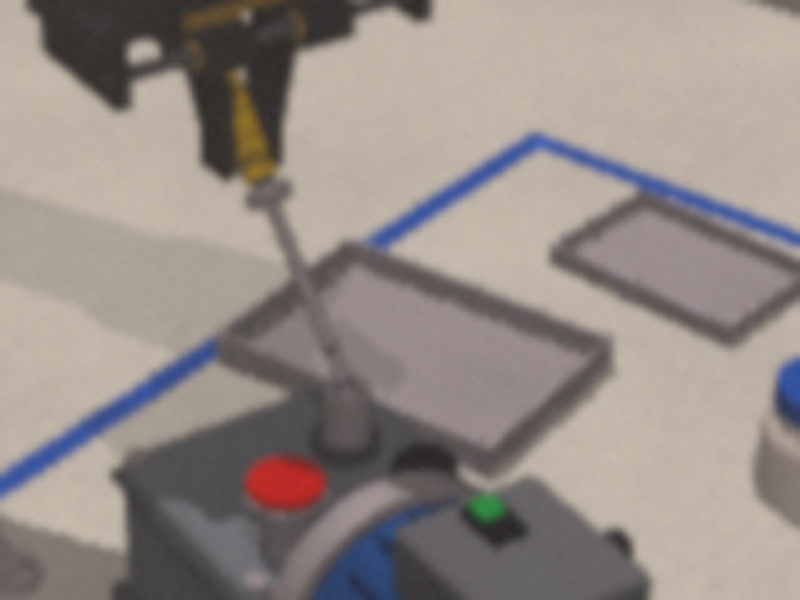

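The lean is now about 45° with the tip still in the mouth at (345,385). Continuing.

Request:
carry_out:
  steps:
    - {"fingers":0,"translation":[0,-8.2,7.8],"spin":0}
    - {"fingers":0,"translation":[0,-7.4,9],"spin":0}
    - {"fingers":0,"translation":[0,-6.3,10],"spin":0}
    - {"fingers":0,"translation":[0,-5.2,10.3],"spin":0}
    - {"fingers":0,"translation":[0,-4.1,10.8],"spin":0}
    - {"fingers":0,"translation":[0,-2.5,11],"spin":0}
    - {"fingers":0,"translation":[0,-1,10],"spin":0}
    - {"fingers":0,"translation":[0,-0.5,10],"spin":0}
    - {"fingers":0,"translation":[0,0,9],"spin":0}
    - {"fingers":0,"translation":[0,0,0],"spin":0}

```text
t: 17.68
position: [0.4721, 0.11, 0.1396]
tool_rot: [0.0, 0.805, 0.593, -0.001]
ft_force: [-0.3, -0.0, -0.2]
finger_gap: 0.202
```

```bash
python3 -c "
from h import *
go(.599,.0706,.262);print(observe()['moment']); rodfit(save_as='c9.png')"
```

```text
pos [0.4721 0.11   0.1396] yaw 72.81 tilt 0.07 t 17.675 F [-0.3 -0.  -0.2] gap 17.6
shift mm (tool axes) [  -0.3  132.8 -122.5] len 180.7
[ 0.01099227  0.06948802 -0.01734761]
```

View pics/c9.png

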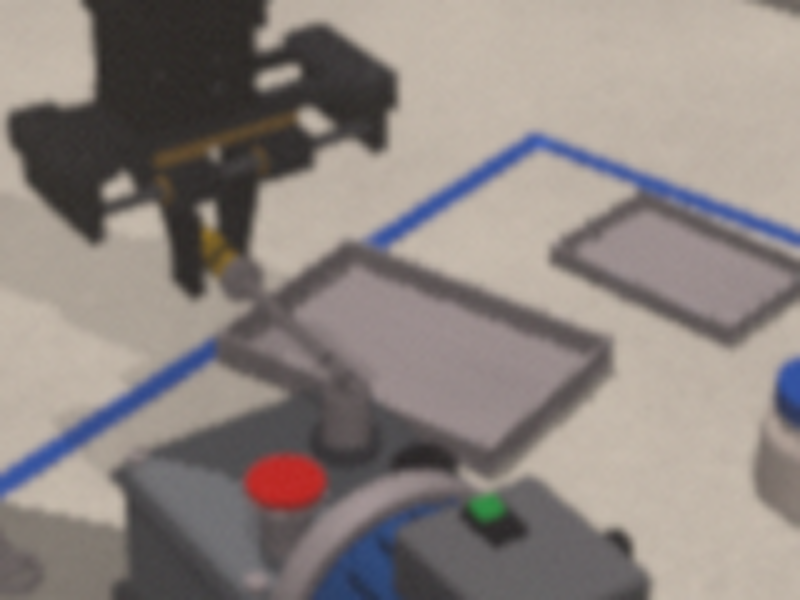

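It is close to level: collar at (240,278), tip on the rim at (345,382). I'll lower a bit more, clamp at 60 N, lift off and measure the slope with the depth picture.

Request:
carry_out:
  steps:
    - {"fingers":0,"translation":[0,0,4],"spin":0}
    - {"fingers":0,"translation":[0,0,3],"spin":0}
    - {"fingers":0,"translation":[0,0,0],"spin":0}

```text
t: 18.1
position: [0.4725, 0.1102, 0.1333]
tool_rot: [0.0, 0.805, 0.594, -0.0]
ft_force: [0.1, -0.5, 0.2]
finger_gap: 0.204
```

Request:
carry_out:
  steps:
    - {"fingers":0,"translation":[0,0,0],"spin":0}
    - {"fingers":0,"translation":[0,0,0],"spin":0}
    - {"fingers":0,"translation":[0,0,0],"spin":0}
    - {"fingers":0,"translation":[0,0,0],"spin":0}
    - {"fingers":0,"translation":[0,0,-4],"spin":0}
    - {"fingers":0,"translation":[0,0,-8],"spin":0}
    - {"fingers":0,"translation":[0,0,-10],"spin":0}
    - {"fingers":0,"translation":[0,0,-8],"spin":0}
    - {"fingers":0,"translation":[0,0,0],"spin":0}
    - {"fingers":0,"translation":[0,0,0],"spin":0}
  squeeze: 60

```text
t: 19.35
position: [0.4723, 0.1103, 0.1632]
tool_rot: [-0.0, 0.805, 0.594, -0.0]
ft_force: [-0.7, -0.4, -1.5]
finger_gap: 0.186
```

```bash
cat >> h.py <<'E'
def slope():
    o=observe(); w,a,b,c=o['tool_rot']; from scipy.spatial.transform import Rotation as Ro
    M=Ro.from_quat([a,b,c,w]).as_matrix(); G=o['position']-M[:,2]*.019
    for n in('scene','top'):
        d=cam(n); L=(cloud(d)-G)@M  # tool axes, relative to grasp point
        m=(np.abs(L[...,0])<.02)&(np.abs(L[...,2])<.04)&(L[...,1]>.045)&(L[...,1]<.18)
        p=L[m]
        if len(p)<10: print(n,'few',len(p)); continue
        f=np.polyfit(p[:,1],p[:,2],1); k=np.abs(np.polyval(f,p[:,1])-p[:,2])<.006; f=np.polyfit(p[k,1],p[k,2],1)
        g=np.polyfit(p[k,1],p[k,0],1)
        print(n,len(p),'tip-down deg',np.degrees(np.arctan(f[0])).round(2),'offset z(down) at G mm',(f[1]*1000).round(1),'yaw deg',np.degrees(np.arctan(g[0])).round(1),'reach mm',(p[k,1].max()*1000).round(0))
        np.save(n+'_L.npy',p)
E
python3 -c "
from h import *
go(.599,.0706,.262);print(observe()['moment']); slope()"
```

```text
pos [0.4723 0.1103 0.1632] yaw 72.83 tilt 0.01 t 19.35 F [-0.7 -0.4 -1.5] gap 16.2
shift mm (tool axes) [ -0.5 132.8 -98.8] len 165.5
[0.07975297 0.08217713 0.03251891]
scene 170 tip-down deg 4.82 offset z(down) at G mm -8.2 yaw deg -3.0 reach mm 97.0
top 193 tip-down deg 3.61 offset z(down) at G mm -6.9 yaw deg -0.1 reach mm 109.0
```

```bash
python3 -c "
import numpy as np
for n in('scene','top'):
    p=np.load(n+'_L.npy')*1000
    print(n)
    for y in range(45,180,10):
        q=p[(p[:,1]>=y)&(p[:,1]<y+10)]
        if len(q): print(y,len(q),'z',np.percentile(q[:,2],[5,25,50,75,95]).round(1),'x',np.median(q[:,0]).round(1))
"
```

```text
scene
45 9 z [-5.4 -3.9 -3.2 -1.8 -0.4] x -0.2
55 9 z [-3.1 -2.7 -2.5 -0.9  0.5] x -1.8
65 10 z [-5.  -3.7 -2.9 -0.2  2.3] x -1.6
75 9 z [-4.3 -3.7 -1.8 -1.5 -0.5] x -1.2
85 7 z [-4.  -2.8 -2.  -0.7  0. ] x -0.9
95 12 z [-3.5 -2.7 -2.  -1.3  1.4] x -1.1
105 9 z [-4.2 -2.3 -1.4 -0.7  2.7] x -1.1
115 18 z [-3.9 -1.3 17.  33.4 36.7] x -2.3
125 37 z [-3.2  0.6 32.7 34.3 38. ] x -1.2
135 47 z [-2.5 17.2 33.4 36.2 39.8] x -2.5
145 3 z [ 0.8  1.3  1.8 20.8 35.9] x -1.3
top
55 4 z [-3.4 -2.4 -1.7 -0.3  2.3] x -2.1
65 18 z [-3.8 -3.1 -2.2 -1.   1. ] x -0.3
75 18 z [-3.8 -2.9 -2.3 -0.1  1.8] x 0.6
85 18 z [-3.3 -3.  -1.9 -0.6  1.9] x -0.4
95 18 z [-4.4 -3.4 -2.1 -1.4  0.6] x 0.3
105 17 z [-3.3 -2.1 -1.4 -0.6  1.7] x -0.3
115 24 z [-5.9 -2.2 -0.3  8.9 35.8] x -1.6
125 41 z [-3.  -0.4 30.7 33.3 35.3] x -0.8
135 33 z [-3.  -0.3 31.  33.5 34.8] x -2.2
145 2 z [-0.1  0.6  1.3  2.1  2.7] x 0.7
```

The rod is level within about 1–2° (top-edge z goes from −3 to −1.5 mm over 60 mm), with the tip 147 mm ahead of the grasp point. Now I'll carry it to the far side of the tray, moving first and then spinning so the tip points at −y.

Request:
carry_out:
  steps:
    - {"fingers":0,"translation":[15,-4,0],"spin":0}
    - {"fingers":0,"translation":[28,-8,0],"spin":0}
    - {"fingers":0,"translation":[36,-10,0],"spin":0}
    - {"fingers":0,"translation":[38,-11,0],"spin":0}
    - {"fingers":0,"translation":[38,-11,0],"spin":0}
    - {"fingers":0,"translation":[38,-11,0],"spin":0}
    - {"fingers":0,"translation":[38,-11,0],"spin":0}
    - {"fingers":0,"translation":[36,-10,0],"spin":0}
    - {"fingers":0,"translation":[25,-7,0],"spin":0}
    - {"fingers":0,"translation":[12,-3,0],"spin":0}

```text
t: 20.7
position: [0.4787, 0.4287, 0.1624]
tool_rot: [-0.0, 0.804, 0.595, -0.001]
ft_force: [0.3, -0.2, -1.2]
finger_gap: 0.185
```

Request:
carry_out:
  steps:
    - {"fingers":0,"translation":[0,0,0],"spin":0.08}
    - {"fingers":0,"translation":[0,0,0],"spin":0.14}
    - {"fingers":0,"translation":[0,0,0],"spin":0.14}
    - {"fingers":0,"translation":[0,0,0],"spin":0.14}
    - {"fingers":0,"translation":[0,0,0],"spin":0.14}
    - {"fingers":0,"translation":[0,0,0],"spin":0.14}
    - {"fingers":0,"translation":[0,0,0],"spin":0.14}
    - {"fingers":0,"translation":[0,0,0],"spin":0.14}
    - {"fingers":0,"translation":[0,0,0],"spin":0.14}
    - {"fingers":0,"translation":[0,0,0],"spin":0.07}

```text
t: 21.95
position: [0.48, 0.4259, 0.1632]
tool_rot: [0.0, 1.0, -0.002, -0.0]
ft_force: [0.1, -0.1, -0.8]
finger_gap: 0.187
```

```bash
python3 -c "
from h import *
go(.48,.424,.101,0); print(observe()['joint_pos'].round(2)); slope()"
```

```text
pos [0.48   0.4259 0.1632] yaw -0.17 tilt 0.02 t 21.95 F [ 0.1 -0.1 -0.8] gap 16.3
shift mm (tool axes) [ 0.   1.8 62.2] len 62.2
spin -0.0030116432943265714
[-1.24  0.39  0.58  1.59 -0.22  1.23 -0.63]
scene 69 tip-down deg 1.16 offset z(down) at G mm -3.3 yaw deg -0.2 reach mm 145.0
top 190 tip-down deg 0.93 offset z(down) at G mm -3.2 yaw deg -0.2 reach mm 146.0
```

Level to 1° in both views, with the tip at y ≈ 0.279. I'll lower it to about 0.12 m.

Request:
carry_out:
  steps:
    - {"fingers":0,"translation":[0,0,10],"spin":0}
    - {"fingers":0,"translation":[0,0,15],"spin":0}
    - {"fingers":0,"translation":[0,0,15],"spin":0}
    - {"fingers":0,"translation":[0,0,14],"spin":0}
    - {"fingers":0,"translation":[0,0,8],"spin":0}
    - {"fingers":0,"translation":[0,0,0],"spin":0}
    - {"fingers":0,"translation":[0,0,0],"spin":0}
    - {"fingers":0,"translation":[0,0,0],"spin":0}
    - {"fingers":0,"translation":[0,0,0],"spin":0}

```text
t: 23.18
position: [0.4802, 0.4263, 0.1017]
tool_rot: [-0.0, 1.0, 0.001, 0.0]
ft_force: [0.0, 0.1, -1.3]
finger_gap: 0.184
```

```bash
python3 -c "
from h import *
go(.48,.424,.101,0); slope(); d=cam('top'); save(d,'end.png')"
```

```text
pos [0.4802 0.4263 0.1017] yaw 0.06 tilt 0.03 t 23.175 F [ 0.   0.1 -1.3] gap 16.0
shift mm (tool axes) [-0.2  2.3  0.7] len 2.4
spin 0.0010272160845561373
scene 68 tip-down deg 1.27 offset z(down) at G mm -3.6 yaw deg -0.1 reach mm 144.0
top 137 tip-down deg 1.08 offset z(down) at G mm -3.9 yaw deg -0.4 reach mm 146.0
```

View pics/end.png

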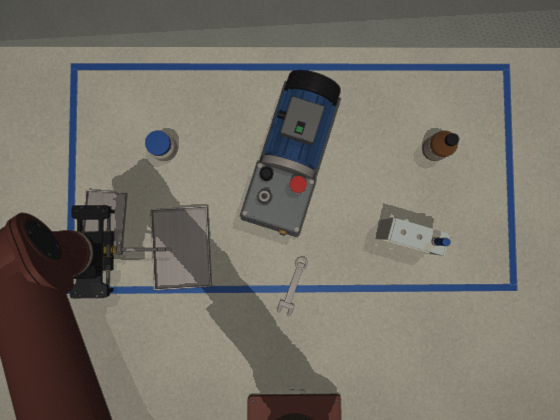

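The tip is over the large tray (about (170,250), inside 151–212 × 205–290), and nothing else has moved.

```bash
python3 -c "
from h import *
print(sign_off())"
```

```text
the job is handed in; nothing more can be done
None
```

The job is handed in. I took the dipstick from the rack, slid it into the guide tube and drew it right out. It is now held level over the large drip tray.

- **In the tube:** the collar met the rim at the expected height, pressing with about 17 N, and the picture showed no gap. I then drew the dipstick out until the tip was about 22 mm above the rim.
- **Levelling:** the tool always points down. I put the tip back into the tube mouth, eased the grip to 8 N and swung the tool back so the rod turned between the pads. I then clamped it at 60 N.
- **Final hold:** the rod slopes about 1° tip-down in both camera views and showed no visible sag. The tip is about 0.12 m above the bench and roughly at the tray's centre.
- **Other things in the scene:** in the last top view the tray, wrench, bottle, jar and stirring rod stand where they started, judged by eye rather than measured.

One check disagreed. My first slope fit right after lift-off read 4–5°, because points on the tube and pump had got into it. The points along the rod itself gave about 1°, and the later fits agreed with that. The sign-off gave no verdict, and the clock stood at about 23 s of the 58 s allowed.

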